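Clamp a slot-car chassis in its jig with the flip-lever bolt

TASK

A brass slot-car chassis lies in one of the two clamping jigs on the blue mat. By its upright flip lever, screw that jig's clamp bolt in clockwise (seen from above) until it is snug, and only then fold the lever down flat, away from the chassis. Leave the bolt and lever of the empty jig as they are.

Things in the scene. Friction and masses are not known exactly. Their poses are not given: they have to be found in the camera images.
- bolt_head (a point): Lever pivot on the bolt's axis, about 55 mm above the table, on the jig that holds the brass chassis (fixed plate 150 x 210 x 12 mm; chassis up to 42 mm high beside the bolt). Turns with the bolt: z up, y along the lever's hinge, lever folds towards -x (when snug: away from the chassis). A steel fork round the pivot reaches 7 mm above it and 19 mm either way along y; nothing on the jig is higher.
- bolt (a joint): Turn of that bolt, rad: 0 loosest, grows as it is screwed in (clockwise from above), hard stop at 1.30 = snug. Starts at 0 to 0.40, so one wrist turn of 0.9 to 1.3 rad does it. Sinks 2 mm per rad; friction about 0.15 N m, it stays where left.
- lever (a joint): Fold of that lever, rad: 0 straight up, 1.57 (stop) folded flat. Starts at 0 to 0.12. Flat dark steel paddle, 60 mm long from the pivot, 26 mm wide (along y), 10 mm thick (along x, centred). Stiff hinge, 0.07 N m: stays where left, 2 N near its end moves it. Folded it lies level, 60 mm out from the pivot, upper face 5 mm above pivot height, free below.
- spare_lever_corner (a point): Top corner of the lever of the other, empty jig (same size and make, no chassis): 60 mm above its pivot, 13 mm to the side of the lever's middle. That lever stands up too; it must not be turned or folded.

How it is judged:
By the outcome, as a careful person would: the job done as asked, in the order asked, and still so for the second after the job is handed in, with the robot touching nothing.
It also fails if it takes over 42 s, if anything falls off the work surface, if the arm or the gripper's body presses on something with over 40 N, if the wrist force passes 120 N, or if a joint passes its speed limit or range.

ROBOT

A 6-joint arm with a two-finger parallel gripper is mounted at the origin on the work surface. World frame = base frame: x ahead of the robot, y to its left, z up, the work surface at z = 0. Lengths are in m, angles in rad, forces in N, time in s.
With the tool pointing down it reaches from about 0.425 to 1.125 m from the base axis. Payload 14.9 kg.
Tool frame: the origin (TCP) lies midway between the tips of the shut fingers; the grasp point (between the pads) lies 19 mm behind it; z points along the fingers, y is the line along which they close (so a half turn about z gives the same grasp; the last joint's range is limited). The gripper opens to 91 mm and grips with 3 to 60 N. Pads are 32 mm wide; open, the fingers measure 118 mm over their backs; the gripper's body (76 mm by 178 mm) begins 60 mm behind the grasp point.
Start: joints at [-1.274, 0.379, 1.734, -0, 1.028, -0.033], TCP at [0.227, -0.662, 0.214] pointing down, gripper open.
Joint ranges: [-2.77, 2.77], [-0.74, 2.19], [0, 2.66], [-1.06, 4.2], [0.31, 2.87], [-3.08, 3.08]. Speed limits (rad/s): [1.89, 1.89, 2.39, 3.14, 3.14, 3.14].

INTERFACE

Orientations are given as a unit quaternion [w, x, y, z].
In Python, from cell import ctrl gives the robot as it stands. The module is installed in compiled form; this text tells all that it offers.
- The arm moves only by the shell command python3 -m crank 'ROWS' [OPENING]. ROWS is JSON, a list that holds one entry, the list of rows, each a list of 6 numbers: the shift along the tool's x, y, z in mm, then the turn, a rotation vector about the tool's x, y, z in rad. In form: [[[x, y, z, ax, ay, az], ...]]. A call has 1 to 8 rows; each row shifts and turns the commanded pose from where the row before left it, along the tool's axes as they then stand; what a row does not reach is not made up. A row lasts 1/12 s, in which the tool goes at most 41.7 mm and 7.16 degrees, less where a joint would pass 70% of its speed; a pose out of reach is approached as far as the arm can. A call with a gripper value outside its range is refused whole. OPENING is the opening, from -1 (shut) to 1 (fully open), so that 0 is half open, set as the call begins (- or left out, the last holds). The fingers move at their own pace and stop on an object; the grip force is fixed at half the most. Time passes only in rows, so rows that do not move let the fingers close. It gives the time, the measured TCP pose, the force, the opening and the grip force at its end, in the units of the state.
- ctrl.sense(): the state, without advancing time (a new reading comes with each control period).
- ctrl.grab_frame(name): name is "scene" or "top" or "wrist"; returns a dict with "pixels" (420x560x3 uint8, red, green, blue), "K" (3x3 intrinsics, pixels), "world_from_camera" (4x4, takes a point from camera to world coordinates); the wrist camera has in their place "mount" (4x4, takes a point from camera to tool coordinates, whose origin is the TCP and whose axes are the flange's). Camera axes: x right, y down, z forward; pixel columns grow to the right and rows downward; lengths in m; the calibration is good to about 2 mm. The wrist camera is an equidistant fisheye: a pixel r from the principal point sees the ray r / f radians off the axis. A picture is of the moment at which its call begins: read the wrist's pose just before it. There is no depth.
- ctrl.finish_job(): hands the job in; it is judged then, once.
Trained networks look in a picture, given as the dict that the camera call returned (one of the last four; its "shot" number tells which), for a name from the list of things; names that differ only in an ending like _2 or _b are one class to them, and where a whole thing is asked for, a point or a joint stands for the part that bears it (a point fixed in the world has none). Each returns a list of dicts, best first, with "score" (0 to 1); they miss things now and then, are a little off and sometimes report something else, mostly with a low value. They report only what shows in the picture. A call takes as long as a camera call.
- ctrl.regions_of(name, picture): "mask" (420x560 bool, what is visible of it) and "bbox" ([left, top, right, bottom] in pixels, round what is visible of it).
The state is a dict: "time": time; "joint_positions": joint angles; "qd": joint speeds; "joint_efforts": joint torques, N m; "position": TCP position; "ee_rot": TCP orientation; "force": force on the tool from outside, world axes, zero at the start; "wrist_torque": the same for the moment, N m; "finger_gap": finger opening in m; "grasp_force": force on a finger pad.
Only numpy, scipy, OpenCV 4.12 (cv2) and the standard library are available. Lean on these libraries where they do the work, as an engineer would, in place of code of your own. Each camera call takes 0.05 s, during which the arm holds its last target. There are 200 camera calls.

## Working session

There is one attempt and no reset: what is moved stays moved. The work goes in short steps, Python scripts to look and compute and a shell command to move; the robot and the scene stay as the last step left them, time stands still between calls to the robot, and variables do not carry over. Pictures are saved under pics/ and viewed, at most 10 in all, crops included, and the job is handed in when it is done.

```bash
mkdir -p pics; cat > h.py <<'E'
import numpy as np, cv2
from scipy.spatial.transform import Rotation as R
from cell import ctrl
def look(cam,names=("bolt_head","bolt","lever","spare_lever_corner")):
    s=ctrl.sense(); f=ctrl.grab_frame(cam)
    d={}
    for n in names:
        d[n]=ctrl.regions_of(n,f)
        for r in d[n][:3]:
            ys,xs=np.nonzero(r["mask"]); print(cam,n,round(r["score"],2),np.round(r["bbox"]),len(xs),(xs.mean().round(1),ys.mean().round(1)) if len(xs) else "")
    return s,f,d
def save(f,name,box=None,scale=1):
    p=f["pixels"]
    if box: p=p[box[1]:box[3],box[0]:box[2]]
    cv2.imwrite(name,cv2.resize(p[...,::-1],None,fx=scale,fy=scale,interpolation=cv2.INTER_CUBIC))
def ray(s,f,u,v):
    K=f["K"]; a=(u-K[0,2])/K[0,0]; b=(v-K[1,2])/K[1,1]
    if "mount" in f:
        r=np.hypot(a,b); d=np.array([a/r*np.sin(r),b/r*np.sin(r),np.cos(r)]) if r>0 else np.array([0,0,1.])
        q=s["ee_rot"]; T=np.eye(4); T[:3,:3]=R.from_quat([q[1],q[2],q[3],q[0]]).as_matrix(); T[:3,3]=s["position"]; T=T@f["mount"]
    else: d=np.array([a,b,1]); T=f["world_from_camera"]
    d=T[:3,:3]@d; return T[:3,3],d/np.linalg.norm(d)
def atz(s,f,u,v,z):
    o,d=ray(s,f,u,v); return o+d*(z-o[2])/d[2]
def tri(rs):
    A=sum(np.eye(3)-np.outer(d,d) for o,d in rs); b=sum((np.eye(3)-np.outer(d,d))@o for o,d in rs); return np.linalg.solve(A,b)
E
python3 - <<'E'
from h import *
s=ctrl.sense();print({k:np.round(v,3) for k,v in s.items()})
for c in("scene","top"):
    s,f,d=look(c); save(f,f"pics/{c}0.png"); print(f["K"][0],f["world_from_camera"].round(3).tolist())
s,f,d=look("wrist");print(f["mount"].round(3).tolist())
E
```

```text
{'time': np.float64(0.0), 'joint_positions': array([-1.274,  0.379,  1.735, -0.   ,  1.028, -0.033]), 'qd': array([ 0.001, -0.001, -0.002, -0.001,  0.001,  0.001]), 'joint_efforts': array([ 2.0000e-03, -7.6372e+01, -4.3436e+01,  6.5000e-02,  4.2000e-02,
       -0.0000e+00]), 'position': array([ 0.227, -0.662,  0.213]), 'ee_rot': array([-0.001,  0.986,  0.164, -0.   ]), 'force': array([ 0.791,  0.788, -0.098]), 'wrist_torque': array([ 0.024, -0.024, -0.046]), 'grasp_force': np.float64(0.0), 'finger_gap': np.float64(0.091)}
scene bolt_head 0.94 [334. 183. 346. 219.] 325 (np.float64(340.4), np.float64(203.0))
scene bolt 0.65 [336. 184. 348. 218.] 313 (np.float64(340.6), np.float64(202.4))
scene lever 0.81 [339. 183. 347. 211.] 212 (np.float64(341.5), np.float64(195.6))
scene spare_lever_corner 0.77 [216. 257. 224. 289.] 201 (np.float64(220.1), np.float64(274.1))
[403.97243135   0.         283.83872603] [[0.609, 0.463, -0.644, 0.986], [0.793, -0.348, 0.5, -0.383], [0.007, -0.815, -0.579, 0.55], [0.0, 0.0, 0.0, 1.0]]
top bolt_head 0.56 [189. 215. 206. 231.] 211 (np.float64(199.8), np.float64(223.3))
top bolt 0.73 [191. 215. 212. 233.] 219 (np.float64(199.1), np.float64(223.3))
top lever 0.5 [193. 215. 204. 228.] 124 (np.float64(197.4), np.float64(221.9))
top spare_lever_corner 0.68 [349. 194. 362. 212.] 156 (np.float64(355.9), np.float64(201.3))
[448.22903568   0.         279.94667228] [[0.018, -0.989, 0.147, 0.378], [-1.0, -0.02, -0.012, -0.002], [0.015, -0.147, -0.989, 0.985], [0.0, 0.0, 0.0, 1.0]]
[[0.0, -0.971, -0.239, 0.066], [1.0, 0.0, -0.0, 0.001], [0.0, -0.239, 0.971, -0.171], [0.0, 0.0, 0.0, 1.0]]
```

View pics/scene0.png

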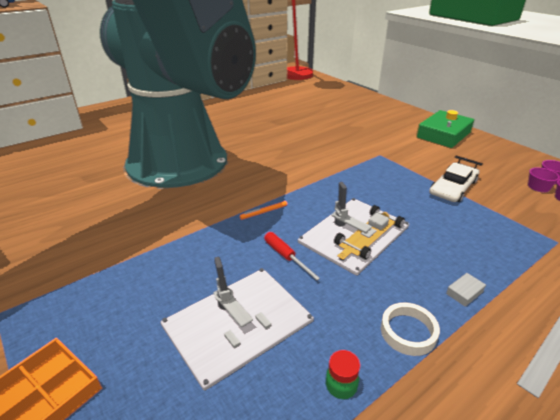

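View pics/top0.png

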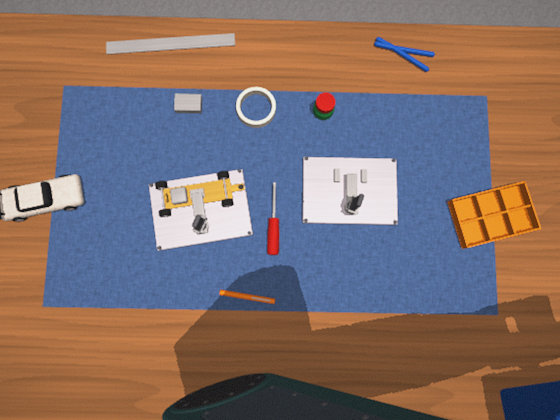

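The scene picture shows the chassis jig on the right with its lever at (342,195). The empty jig's lever is at (220,274). In the top view the chassis jig's lever is at (199,223) and the spare lever is at (355,202). The network's detections match the pictures.

```bash
python3 - <<'E'
from h import *
s,f1,d1=look("scene",("bolt_head","spare_lever_corner")); s,f2,d2=look("top",("bolt_head","spare_lever_corner"))
for n in d1:
    c=[np.argwhere(d[n][0]["mask"]).mean(0)[::-1] for d in(d1,d2)]
    print(n,tri([ray(s,f1,*c[0]),ray(s,f2,*c[1])]).round(3))
# jig plate corners in the top view (z=.012)
for u,v in((151,184),(241,170),(252,236),(157,249)): print(atz(s,f2,u,v,.012).round(3))
q=s["ee_rot"];print(R.from_quat([q[1],q[2],q[3],q[0]]).as_matrix().round(3))
E
```

```text
scene bolt_head 0.59 [335. 182. 348. 219.] 381 (np.float64(340.7), np.float64(201.7))
scene spare_lever_corner 0.55 [214. 258. 225. 288.] 227 (np.float64(220.0), np.float64(274.3))
top bolt_head 0.8 [188. 214. 206. 234.] 260 (np.float64(199.3), np.float64(223.6))
top spare_lever_corner 0.67 [352. 195. 363. 210.] 159 (np.float64(355.9), np.float64(201.0))
bolt_head [0.497 0.152 0.067]
spare_lever_corner [ 0.547 -0.171  0.082]
[0.591 0.272 0.012]
[0.627 0.075 0.012]
[0.48  0.046 0.012]
[0.447 0.251 0.012]
[[ 0.946  0.324  0.   ]
 [ 0.324 -0.946  0.   ]
 [ 0.    -0.    -1.   ]]
```

```bash
python3 -m crank '[[[32,-23,0,0,0,0],[32,-23,0,0,0,0],[32,-23,0,0,0,0],[32,-23,0,0,0,0],[32,-23,0,0,0,0],[32,-23,0,0,0,0],[32,-23,0,0,0,0],[32,-23,0,0,0,0]]]'
python3 -m crank '[[[32,-23,0,0,0,0],[32,-23,0,0,0,0],[32,-23,0,0,0,0],[14,-36,0,0,0,0],[14,-36,0,0,0,0],[14,-36,0,0,0,0],[14,-36,0,0,0,0],[14,-36,0,0,0,0]]]'
python3 -m crank '[[[14,-36,0,0,0,0],[14,-36,0,0,0,0],[14,-36,0,0,0,0],[14,-36,0,0,0,0],[14,-36,0,0,0,0],[14,-36,0,0,0,0],[14,-36,0,0,0,0],[0,0,0,0,0,0]]]'
python3 - <<'E'
from h import *
print(ctrl.sense()["joint_positions"].round(2))
s,f,d=look("wrist",("bolt_head","lever")); save(f,"pics/w1.png")
E
```

```text
time: 1.72
position: [0.4101, -0.4037, 0.2142]
ee_rot: [0.0, 0.986, 0.164, 0.0]
force: [0.9, -1.1, 0.3]
finger_gap: 0.0919
grasp_force: 0.0
time: 2.38
position: [0.4855, -0.1142, 0.2141]
ee_rot: [0.0, 0.986, 0.164, 0.0]
force: [0.1, 0.8, 0.3]
finger_gap: 0.0913
grasp_force: 0.0
time: 3.05
position: [0.497, 0.1592, 0.2143]
ee_rot: [-0.0, 0.986, 0.166, 0.001]
force: [-0.3, -1.3, 0.4]
finger_gap: 0.091
grasp_force: 0.0
[0.26 0.1  2.09 0.   0.95 1.5 ]
wrist bolt_head 0.67 [270. 175. 307. 223.] 1135 (np.float64(288.5), np.float64(197.2))
wrist lever 0.9 [275. 183. 307. 224.] 729 (np.float64(289.5), np.float64(202.4))
wrist lever 0.66 [269. 173. 306. 221.] 1111 (np.float64(288.1), np.float64(197.0))
```

View pics/w1.png

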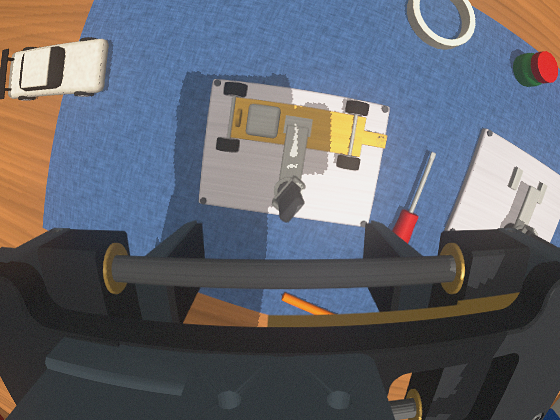

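The wrist view shows the chassis jig at (290,150). Its paddle runs from about (288,188) at the fork to (290,215) at the top. I'll rotate towards the grasp yaw and take a second view.

```bash
python3 - <<'E'
from h import *
s,f,d=look("wrist",("lever",)); save(f,"pics/w1c.png",(240,140,340,240),6)
import pickle; pickle.dump((s,f),open("v1.pkl","wb"))
E
python3 -m crank '[[[0,0,0,0,0,-0.124],[0,0,0,0,0,-0.124],[0,0,0,0,0,-0.124],[0,0,0,0,0,-0.124],[0,0,0,0,0,-0.124],[0,0,0,0,0,-0.124],[0,0,0,0,0,-0.124],[0,0,0,0,0,-0.124]]]'
python3 -m crank '[[[0,0,0,0,0,-0.124],[0,0,0,0,0,-0.124],[0,0,0,0,0,-0.124],[0,0,0,0,0,-0.124],[0,0,0,0,0,-0.124],[0,0,0,0,0,-0.124],[0,0,0,0,0,-0.124],[0,0,0,0,0,0]]]'
python3 - <<'E'
from h import *
s,f,d=look("wrist",("bolt_head","lever")); b=d["lever"][0]["bbox"] if d["lever"] else [250,150,300,200]
cx,cy=int((b[0]+b[2])/2),int((b[1]+b[3])/2); B=(cx-50,cy-50,cx+50,cy+50); print(B,s["joint_positions"].round(2))
save(f,"pics/w2c.png",B,6)
import pickle; pickle.dump((s,f),open("v2.pkl","wb"))
E
```

```text
wrist lever 0.86 [270. 182. 299. 220.] 724 (np.float64(284.9), np.float64(199.5))
time: 3.97
position: [0.4969, 0.1528, 0.214]
ee_rot: [0.0, 0.788, 0.615, -0.0]
force: [-0.9, 1.1, -0.1]
finger_gap: 0.0913
grasp_force: 0.0
time: 4.63
position: [0.4969, 0.1529, 0.214]
ee_rot: [0.0, 0.456, 0.89, -0.0]
force: [1.0, -0.3, -0.5]
finger_gap: 0.091
grasp_force: 0.0
wrist bolt_head 0.63 [270. 174. 304. 222.] 1028 (np.float64(285.1), np.float64(195.7))
wrist lever 0.59 [270. 184. 298. 218.] 628 (np.float64(284.2), np.float64(200.8))
(233, 150, 333, 250) [ 0.25  0.09  2.1  -0.    0.95 -0.37]
```

View pics/w1c.png

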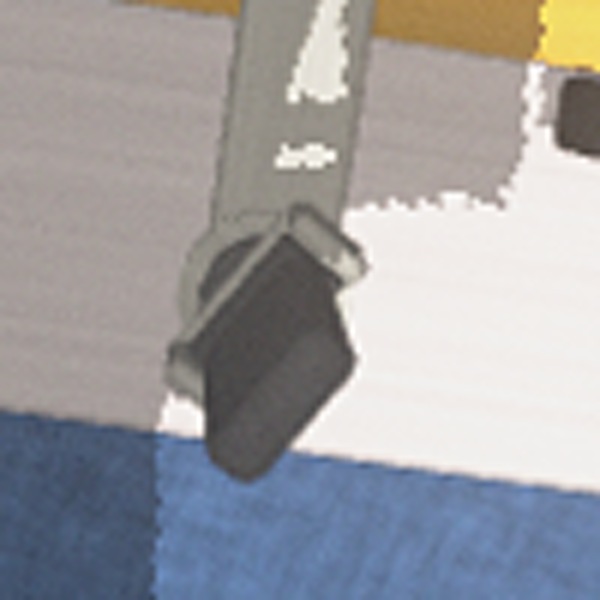

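View pics/w2c.png

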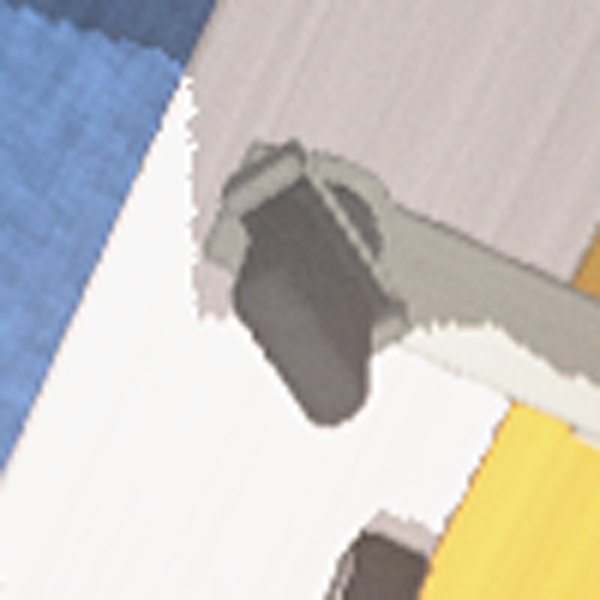

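Both crops show the paddle's top strip and the fork arms clearly. In w1c the strip runs from (225,455) to (340,330) and the fork arms sit at (180,370) and (330,240). In w2c the strip runs from (250,290) to (347,400) and the fork arms sit at (262,172) and (390,320).

```bash
python3 - <<'E'
from h import *
import pickle
v=[pickle.load(open(f"v{i}.pkl","rb")) for i in(1,2)]
o=[(240,140),(233,150)]
P=lambda i,c:ray(*v[i],o[i][0]+c[0]/6,o[i][1]+c[1]/6)
print("top",tri([P(0,(281,392)),P(1,(300,345))]).round(4)); print("fork",tri([P(0,(260,305)),P(1,(326,246))]).round(4))
def ang(i,a,b,z):
    p,q=[atz(*v[i],o[i][0]+c[0]/6,o[i][1]+c[1]/6,z) for c in(a,b)]; d=(q-p)[:2]; print(i,np.hypot(*d).round(4),np.degrees(np.arctan2(d[1],d[0])).round(1)%180,((p+q)/2).round(4))
ang(0,(225,455),(340,330),.115);ang(1,(250,290),(347,400),.115)
ang(0,(207,430),(325,300),.11);ang(1,(235,305),(320,425),.115)
ang(0,(180,370),(330,240),.06);ang(1,(262,172),(390,320),.06)
s=ctrl.sense();q=s["ee_rot"];M=R.from_quat([q[1],q[2],q[3],q[0]]).as_matrix();print(s["position"],"toolx ang",np.degrees(np.arctan2(M[1,0],M[0,0])))
E
```

```text
top [0.497  0.1504 0.107 ]
fork [0.4982 0.1551 0.0501]
0 0.0246 157.3 [0.4988 0.151  0.115 ]
1 0.0213 166.3 [0.4958 0.1518 0.115 ]
0 0.0257 157.5 [0.5007 0.1542 0.11  ]
1 0.0215 160.0 [0.495  0.1477 0.115 ]
0 0.034 150.4 [0.4994 0.1556 0.06  ]
1 0.0337 166.1 [0.4974 0.1575 0.06  ]
[0.49694573 0.15349383 0.21400909] toolx ang 125.14328605971308
```

```bash
python3 -m crank '[[[0,0,0,0,0,-0.118],[0,0,0,0,0,-0.118],[0,0,0,0,0,-0.118],[0,0,0,0,0,-0.118],[0,0,0,0,0,-0.118],[0,0,34,0,0,0],[0,0,34,0,0,0],[0,0,34,0,0,0]]]'
python3 -m crank '[[[0,0,17,0,0,0],[0,0,17,0,0,0],[0,0,0,0,0,0],[0,0,0,0,0,0]]]'
python3 - <<'E'
from h import *
s,f,d=look("wrist",("lever",)); save(f,"pics/w3.png",(160,120,420,320),3); s=ctrl.sense(); print(s["force"].round(1),s["joint_positions"].round(3))
E
```

```text
time: 5.45
position: [0.4972, 0.154, 0.1113]
ee_rot: [0.001, 0.182, 0.983, 0.0]
force: [0.8, -0.0, -0.6]
finger_gap: 0.0914
grasp_force: 0.0
time: 5.78
position: [0.4965, 0.1539, 0.0777]
ee_rot: [-0.001, 0.181, 0.983, -0.0]
force: [0.4, 0.4, -0.0]
finger_gap: 0.091
grasp_force: 0.0
wrist lever 0.73 [265. 218. 299. 302.] 1166 (np.float64(283.3), np.float64(251.1))
[ 1.1 -0.2 -0. ] [ 0.256  0.314  2.143  0.     0.683 -0.952]
```

View pics/w3.png

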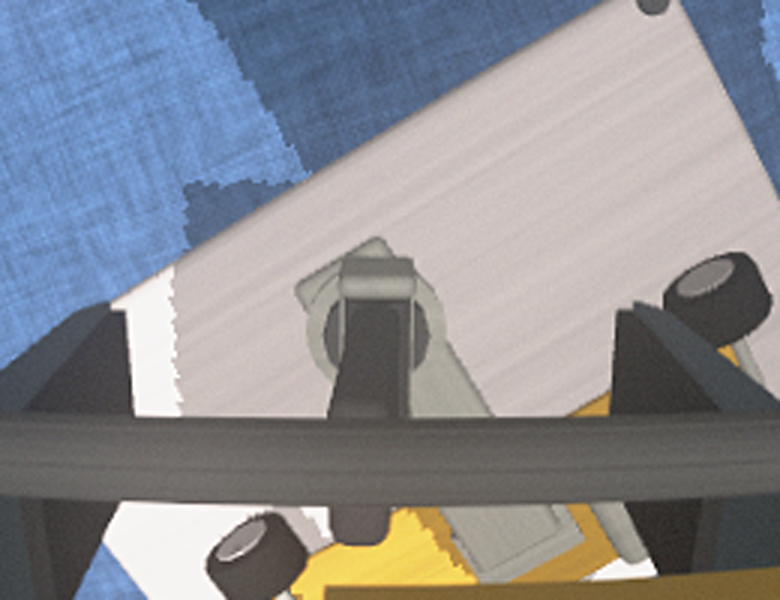

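The paddle stands between the fingers at about (370,400) in the crop, with its faces square to them. I'll close on it.

```bash
python3 -m crank '[[[0,0,0,0,0,0],[0,0,0,0,0,0],[0,0,0,0,0,0],[0,0,0,0,0,0],[0,0,0,0,0,0],[0,0,0,0,0,0],[0,0,0,0,0,0],[0,0,0,0,0,0]]]' -1
python3 -c "
from h import *
s=ctrl.sense();print(s['force'].round(1),s['wrist_torque'].round(2))"
```

```text
time: 6.55
position: [0.4968, 0.1542, 0.0779]
ee_rot: [-0.0, 0.18, 0.984, -0.0]
force: [-0.5, 0.1, 0.2]
finger_gap: 0.0403
grasp_force: 0.0
[-0.5  0.1  0.2] [ 0.07 -0.15  0.04]
```

```bash
python3 -m crank '[[[0,0,0,0,0,0],[0,0,0,0,0,0],[0,0,0,0,0,0],[0,0,0,0,0,0],[0,0,0,0,0,0],[0,0,0,0,0,0],[0,0,0,0,0,0]]]' -1
python3 -c "
from h import *
s=ctrl.sense();print(s['force'].round(1),s['wrist_torque'].round(2))"
```

```text
time: 7.13
position: [0.497, 0.1545, 0.078]
ee_rot: [0.0, 0.18, 0.984, 0.0]
force: [0.7, 4.7, -2.0]
finger_gap: 0.0099
grasp_force: 30.0
[ 0.7  4.7 -2. ] [ 1.23 -0.4  -0.14]
```

```bash
python3 -m crank '[[[0,1,0.2,0,0,0.1],[0,0,0.2,0,0,0.1],[0,0,0.2,0,0,0.1],[0,0,0.2,0,0,0.1],[0,0,0.2,0,0,0.1],[0,0,0.2,0,0,0.1],[0,0,0.2,0,0,0.1],[0,0,0.2,0,0,0.1]]]'
python3 -c "
from h import *
s=ctrl.sense();print(s['force'].round(1),s['wrist_torque'].round(2),s['joint_positions'][5])"
python3 -m crank '[[[0,0,0.1,0,0,0.05],[0,0,0,0,0,0]]]'
python3 -c "
from h import *
s=ctrl.sense();print(s['force'].round(1),s['wrist_torque'].round(2),s['joint_positions'][5])"
```

```text
time: 7.8
position: [0.4975, 0.1552, 0.0764]
ee_rot: [0.0, 0.551, 0.835, 0.0]
force: [2.4, 3.1, -2.8]
finger_gap: 0.0099
grasp_force: 30.0
[ 2.4  3.1 -2.8] [ 0.69 -0.53  0.14] -0.14663064460179828
time: 7.97
position: [0.4975, 0.1552, 0.0763]
ee_rot: [0.0, 0.57, 0.821, 0.0]
force: [2.9, 2.9, -1.6]
finger_gap: 0.01
grasp_force: 30.0
[ 2.9  2.9 -1.6] [ 0.65 -0.7  -0.07] -0.09901863444733772
```

```bash
for i in 1 2 3 4 5; do case $i in
1) python3 -m crank '[[[0,0,0.1,0,0,0.06],[0,0,0,0,0,0]]]';;
2) python3 -m crank '[[[0,0,0.1,0,0,0.04],[0,0,0,0,0,0]]]';;
3) python3 -m crank '[[[0,0,0.1,0,0,0.04],[0,0,0,0,0,0]]]';;
4) python3 -m crank '[[[0,0,0.1,0,0,0.03],[0,0,0,0,0,0]]]';;
5) python3 -m crank '[[[0,0,0,0,0,0.03],[0,0,0,0,0,0]]]';;
esac >/dev/null
python3 -c "
from h import *
s=ctrl.sense();print(s['force'].round(1),s['wrist_torque'].round(2),s['joint_positions'][5].round(3),s['joint_efforts'][5].round(2),s['grasp_force'])"; done
```

```text
[ 3.6  3.7 -2.5] [ 0.72 -0.88 -0.  ] -0.041 1.14 29.986910820007324
[ 3.9  2.8 -3.1] [ 0.75 -1.    0.06] -0.003 0.84 29.985854923725128
[ 3.7  2.9 -3.5] [ 0.76 -0.98  0.06] 0.037 0.8 29.98607486486435
[ 4.2  3.4 -3.9] [ 0.78 -0.96  0.1 ] 0.067 0.64 29.98647540807724
[ 4.   3.3 -3.8] [ 0.9  -1.01  0.47] 0.096 1.06 29.986133873462677
```

```bash
for i in 1 2; do case $i in
1) python3 -m crank '[[[0,0,0,0,0,0.03],[0,0,0,0,0,0]]]';;
2) python3 -m crank '[[[0,0,0,0,0,0.03],[0,0,0,0,0,0]]]';;
esac >/dev/null
python3 -c "
from h import *
s=ctrl.sense();print(s['time'],s['force'].round(1),s['wrist_torque'].round(2),s['joint_positions'][5].round(3),s['joint_efforts'][5].round(2),s['ee_rot'].round(3),s['position'].round(4))"; done
```

```text
8.9667 [ 3.3  3.7 -3.1] [ 0.91 -0.93  0.79] 0.126 1.33 [0.    0.659 0.752 0.   ] [0.4976 0.1552 0.076 ]
9.1333 [ 4.8  3.5 -2.8] [ 0.75 -0.95  0.89] 0.156 1.48 [0.    0.67  0.742 0.   ] [0.4976 0.1552 0.076 ]
```

The torque rose to 0.8–0.9 N m at a tool yaw of about 98°. That is the snug angle expected from the plate, so the bolt is on its stop. I'll release and rise.

```bash
python3 -m crank '[[[0,0,0,0,0,0],[0,0,0,0,0,0],[0,0,0,0,0,0],[0,0,0,0,0,0],[0,0,0,0,0,0],[0,0,0,0,0,0],[0,0,0,0,0,0],[0,0,0,0,0,0]]]' 0
python3 -m crank '[[[0,0,-20,0,0,0],[0,0,-40,0,0,0],[0,0,-40,0,0,0],[0,0,-38,0,0,0],[0,0,0,0,0,0],[0,0,0,0,0,0]]]' 0
python3 - <<'E'
from h import *
s,f,d=look("wrist",("lever",)); save(f,"pics/w4.png",(160,90,420,290),3); print(s["force"].round(1))
E
```

```text
time: 9.8
position: [0.4972, 0.1551, 0.0758]
ee_rot: [-0.0, 0.671, 0.741, -0.0]
force: [-0.5, 0.1, -0.7]
finger_gap: 0.0457
grasp_force: 0.0
time: 10.3
position: [0.4983, 0.1555, 0.216]
ee_rot: [0.001, 0.671, 0.741, 0.002]
force: [0.0, 0.1, -0.6]
finger_gap: 0.0454
grasp_force: 0.0
[ 0.   0.1 -0.6]
```

View pics/w4.png

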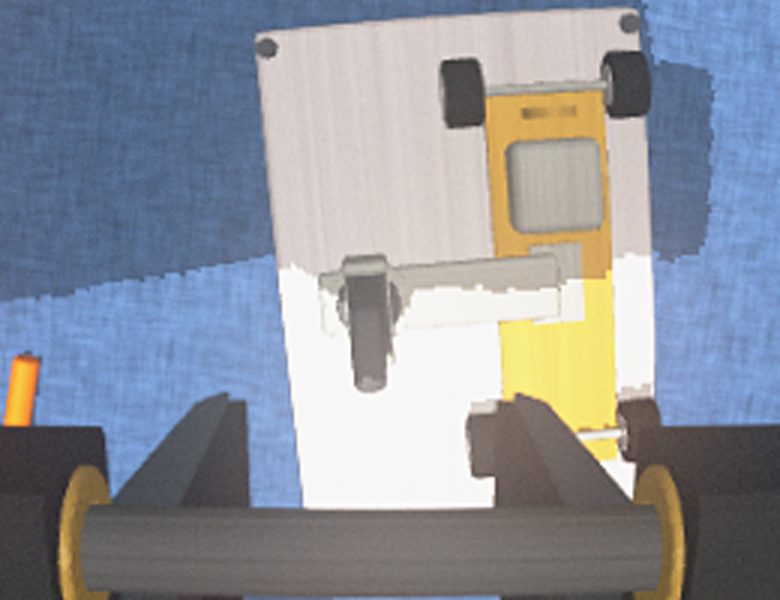

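The plate, the fork and the upright paddle now line up to within a few degrees: fork (365,262), paddle top (370,385), and the chassis to the right, on the tool +y side. Next I'll shut the fingers on the chassis side of the paddle and lower them.

```bash
python3 -m crank '[[[0,22,0,0,0,0],[0,23,0,0,0,0],[0,0,0,0,0,0],[0,0,0,0,0,0],[0,0,0,0,0,0],[0,0,0,0,0,0],[0,0,0,0,0,0],[0,0,0,0,0,0]]]' -1
python3 -m crank '[[[0,0,0,0,0,0],[0,0,0,0,0,0],[0,0,30,0,0,0],[0,0,30,0,0,0],[0,0,30,0,0,0],[0,0,30,0,0,0],[0,0,0,0,0,0],[0,0,0,0,0,0]]]'
python3 -m crank '[[[0,-7,0,0,0,0],[0,-10,0,0,0,0],[0,-10,0,0,0,0],[0,-10,0,0,0,0],[0,0,0,0,0,0]]]'
```

```text
time: 11.07
position: [0.5415, 0.1595, 0.2137]
ee_rot: [-0.0, 0.671, 0.741, -0.0]
force: [-0.1, -0.1, -0.0]
finger_gap: 0.0002
grasp_force: 0.0
time: 11.73
position: [0.5412, 0.1594, 0.0933]
ee_rot: [-0.001, 0.671, 0.741, -0.001]
force: [0.8, -0.1, 0.7]
finger_gap: 0.0003
grasp_force: 0.0
time: 12.15
position: [0.5033, 0.1557, 0.0945]
ee_rot: [0.0, 0.671, 0.741, 0.0]
force: [0.3, 0.2, 0.9]
finger_gap: 0.0003
grasp_force: 0.0
```

```bash
python3 -m crank '[[[0,-8,0,0,0,0],[0,-8,0,0,0,0],[0,-8,0,0,0,0],[0,-8,0,0,0,0],[0,-3,8,0,0,0],[0,-3,8,0,0,0],[0,-3,4,0,0,0],[0,0,0,0,0,0]]]'
python3 - <<'E'
from h import *
s,f,d=look("wrist",("lever",)); save(f,"pics/w5.png",(120,120,400,330),2.5)
s,f,d=look("scene",("lever",)); save(f,"pics/s5.png",(280,130,420,235),5)
E
```

```text
time: 12.82
position: [0.4631, 0.1516, 0.0724]
ee_rot: [-0.001, 0.671, 0.741, -0.001]
force: [0.3, 0.7, 0.5]
finger_gap: 0.0002
grasp_force: 0.0
wrist lever 0.65 [303. 221. 353. 232.] 455 (np.float64(329.1), np.float64(226.1))
scene lever 0.55 [326. 198. 346. 212.] 164 (np.float64(335.3), np.float64(202.7))
```

View pics/s5.png

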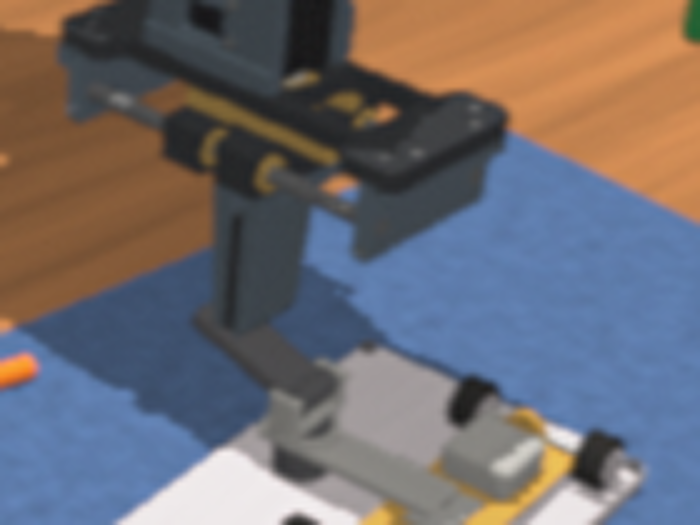

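The paddle, seen under the fingertips at (255,355) in the crop, is mostly folded towards the robot. I'll press the rest down.

```bash
python3 -m crank '[[[0,-1,3,0,0,0],[0,-1,3,0,0,0],[0,-1,3,0,0,0],[0,-1,2,0,0,0],[0,0,0,0,0,0]]]'
python3 -m crank '[[[0,0,1.5,0,0,0],[0,0,0,0,0,0]]]'
python3 -m crank '[[[0,0,1.5,0,0,0],[0,0,0,0,0,0]]]'
```

```text
time: 13.43
position: [0.4601, 0.1514, 0.0624]
ee_rot: [-0.0, 0.671, 0.741, -0.0]
force: [-0.1, -0.2, -0.1]
finger_gap: 0.0001
grasp_force: 0.2
time: 13.6
position: [0.4602, 0.1514, 0.0611]
ee_rot: [-0.0, 0.671, 0.741, -0.0]
force: [0.5, -0.8, 0.3]
finger_gap: 0.0003
grasp_force: 0.4
time: 13.77
position: [0.4603, 0.1515, 0.0597]
ee_rot: [-0.0, 0.671, 0.741, -0.0]
force: [-0.4, 0.3, 0.8]
finger_gap: 0.0007
grasp_force: 0.4
```

```bash
python3 -m crank '[[[0,0,1,0,0,0],[0,0,0,0,0,0]]]'
python3 -m crank '[[[0,0,1,0,0,0],[0,0,0,0,0,0]]]'
python3 -m crank '[[[0,0,0.7,0,0,0],[0,0,0,0,0,0]]]'
```

```text
time: 13.93
position: [0.4603, 0.1515, 0.0587]
ee_rot: [-0.0, 0.671, 0.741, -0.0]
force: [-1.1, 0.3, 0.8]
finger_gap: 0.0003
grasp_force: 0.5
time: 14.1
position: [0.4604, 0.1515, 0.0577]
ee_rot: [0.0, 0.671, 0.741, 0.0]
force: [-0.8, 0.1, 0.7]
finger_gap: 0.0006
grasp_force: 0.5
time: 14.27
position: [0.4603, 0.1515, 0.057]
ee_rot: [-0.0, 0.671, 0.741, -0.0]
force: [-0.9, 0.2, 1.1]
finger_gap: 0.0005
grasp_force: 0.6
```

```bash
python3 -m crank '[[[0,0,0.7,0,0,0],[0,0,0,0,0,0]]]'
python3 -m crank '[[[0,0,0.7,0,0,0],[0,0,0,0,0,0]]]'
python3 -m crank '[[[0,0,0.7,0,0,0],[0,0,0,0,0,0]]]'
```

```text
time: 14.43
position: [0.4603, 0.1514, 0.0563]
ee_rot: [-0.0, 0.671, 0.741, -0.0]
force: [-0.1, 1.0, 1.0]
finger_gap: 0.0002
grasp_force: 0.6
time: 14.6
position: [0.4603, 0.1514, 0.0558]
ee_rot: [-0.0, 0.671, 0.741, -0.0]
force: [-3.6, -1.0, 7.1]
finger_gap: 0.0007
grasp_force: 3.6
time: 14.77
position: [0.4602, 0.1514, 0.0553]
ee_rot: [-0.0, 0.671, 0.741, -0.0]
force: [-5.7, -1.1, 15.0]
finger_gap: 0.0003
grasp_force: 7.3
```

The force has climbed to 15 N, so the lever is on its fold stop. I'll lift clear and check.

```bash
python3 -m crank '[[[0,0,-10,0,0,0],[0,0,-40,0,0,0],[0,0,-40,0,0,0],[0,0,-40,0,0,0],[0,20,-20,0,0,0],[0,20,0,0,0,0],[0,0,0,0,0,0],[0,0,0,0,0,0]]]'
python3 - <<'E'
from h import *
s,f,d=look("wrist",("lever",)); save(f,"pics/w6.png",(170,90,370,240),4); print(s["force"].round(1))
p=[atz(s,f,170+u/4,90+v/4,.012) for u,v in((0,0),)]
import pickle; pickle.dump((s,f),open("v6.pkl","wb"))
s,f,d=look("scene",("lever","spare_lever_corner"))
E
```

```text
time: 15.43
position: [0.5007, 0.1554, 0.2055]
ee_rot: [0.0, 0.671, 0.741, 0.0]
force: [-0.0, -0.6, -0.3]
finger_gap: 0.0007
grasp_force: 0.0
wrist lever 0.62 [221. 183. 290. 211.] 1702 (np.float64(255.4), np.float64(197.8))
[-0.  -0.6 -0.3]
scene lever 0.51 [318. 196. 345. 212.] 249 (np.float64(331.0), np.float64(203.2))
scene spare_lever_corner 0.58 [218. 259. 225. 285.] 186 (np.float64(220.0), np.float64(273.8))
```

View pics/w6.png

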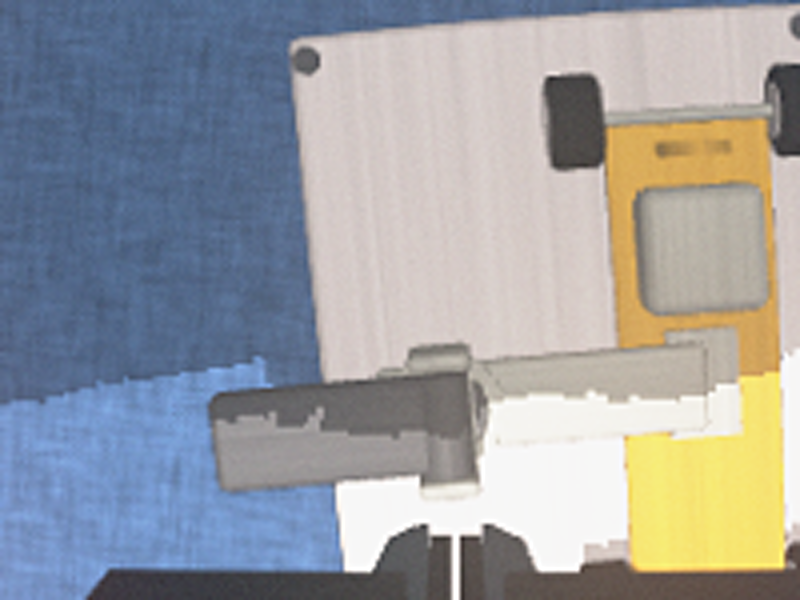

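The lever lies flat from (215,440) to (470,430) in the crop, pointing away from the chassis and in line with the clamp bar. The spare lever's detection hasn't moved, at (220,274). I'm handing in the job.

```bash
python3 -c "
from cell import ctrl
print(ctrl.finish_job())"
```

```text
the job is handed in; nothing more can be done
None
```

I screwed the chassis jig's bolt in until its stop held it, then folded its lever flat away from the chassis, left the empty jig alone, and handed the job in at about 15.5 s; the hand-in gave no verdict.

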